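# Slide a lens plate onto its locating pins

## Task

The flat plate carrying the lens is perched on the tips of the fixture's three locating pins. Slide it square along the fence until its three holes drop over the pins and it sits fully home, flat on the fixture. Push on the plate only: never touch the lens or its mount, do not pick the plate up, and leave the other things on the table where they are.

Things in the scene. Friction and masses are not known exactly. Their poses are not given: they have to be found in the camera images.
- seat (a point): Centre of the top face of the bolted-down fixture, a black riser block 190 x 136 x 20 mm (x, y, z), so 20 mm above the table. x runs along the fence, y points at the fence, z up. A seated plate has its origin here (z = 0, y = 0, x = the pins' offset, see pin_group), its axes parallel to these.
- fence (a point): Middle of the inner face of the aluminium fence bar, at the riser's top: 56 mm from seat along +y. The bar runs the whole 190 mm along x, is 12 mm thick and rises 20 mm above the riser's top. A seated plate leaves 1 mm to it.
- pin_group (a point): Nominal middle of 3 fixed steel pins, at the seat. Pins: 8 mm thick, bullet nose (4 mm tip), 6 mm high above the riser's top, nominally at seat x, y = (48, 25), (48, -25), (-25, 0) mm. Their slotted carrier's setting is unknown: all three together really stand up to 5 mm either way along x (y exact). This point does not show that offset. The plate hides them at first.
- plate: Loose flat aluminium plate 140 x 110 x 8 mm (x, y, z), 0.3 to 0.5 kg with lens; too wide to grip. Origin: centre of its underside. At first level on the pin tips, 6 mm above the riser's top, 14 to 30 mm from seat towards the seat's +x, 8 to 16 mm short of its seated y (away from the fence), up to 0.09 rad off square. It slides on the tips with a few N of friction.
- plate_hole (a point): Mouth, on the underside, of the plate's through-hole at plate x, y = (48, 25) mm; two more are at (48, -25) and (-25, 0) mm, all 10 mm wide. When all three meet the pins the plate drops 6 mm, and the pins then stop it from sliding further.
- lens: Lens in a black ring mount on a short post, fixed on the middle of the plate's top; ring 38 mm across (along plate y) and 12 mm thick (along plate x), its top 51 mm above the plate's top. Origin at its foot, the centre of the plate's top face. Not to be touched.
- post_holder: Bystander: steel post holder, 25 mm thick on a 50 x 30 mm foot, 58 mm high; origin under its centre.
- mirror_mount: Bystander: black mirror mount, 50 x 45 mm, 53 mm high; origin under its centre.
- driver: Bystander: screwdriver 170 mm long with a black handle, lying flat, along its x axis.
Not all that is in view belongs to the job. What is meant by the plate is not green, and is the larger of those in its own colour.

How it is judged (in metres and radians):
At the end, for the whole second after the job is handed in: The plate lies at rest on all three pins, its underside within 1.8 mm of the riser's top, within 0.02 rad of level, square to the fence within 0.05 rad, within 9 mm of the seat along the fence and 4 mm across it (z of plate in the frame of seat between -0.003 and 0.0018 m and x of plate in the frame of seat between -0.009 and 0.009 m and y of plate in the frame of seat between -0.004 and 0.004 m and angle between the x axis of plate and the x axis of seat, either way round below 0.05 rad and angle between plate's own z axis and vertical below 0.02 rad and linear speed of plate below 0.01 m/s); the robot touches nothing.
It fails at once if the lens or its mount is touched by the robot (contact force between lens and the fingers above 0.5 N or contact force between lens and the arm above 0.5 N).
It fails at once if the plate is picked up or tipped (z of plate in the frame of seat above 0.025 m or angle between plate's own z axis and vertical above 0.3 rad).
It fails at once if a bystander is moved more than 15 mm (distance of any of post_holder, mirror_mount, driver from where it was at the start of the episode above 0.015 m).
It also fails if it takes over 61 s, if anything falls off the work surface, if the arm or the gripper's body presses on something with over 40 N, if the wrist force passes 120 N, or if a joint passes its speed limit or range.

## Robot

A 6-joint arm with a two-finger parallel gripper is mounted at the origin on the work surface. World frame = base frame: x ahead of the robot, y to its left, z up, the work surface at z = 0. Lengths are in mm, angles in rad, forces in N, time in s.
With the tool pointing down it reaches from about 275 to 1000 mm from the base axis. Payload 8.4 kg.
Tool frame: the origin (TCP) lies midway between the tips of the shut fingers; the grasp point (between the pads) lies 19 mm behind it; z points along the fingers, y is the line along which they close (so a half turn about z gives the same grasp; the last joint's range is limited). The gripper opens to 85 mm and grips with 20 to 120 N. Pads are 22 mm wide; open, the fingers measure 114 mm over their backs; the gripper's body (76 mm by 85 mm) begins 54 mm behind the grasp point. The pads swing forward as they close: fully open they stand 13 mm farther back than shut.
Start: joints at [-1.227, 0.353, 1.633, -0, 1.155, -0.002], TCP at [211.842, -588.006, 231.281] pointing down, gripper open.
Joint ranges: [-2.63, 2.63], [-0.92, 2.1], [0.06, 2.66], [-1.3, 4.44], [0, 2.69], [-3.02, 3.02]. Speed limits (rad/s): [2.22, 2.22, 2.79, 3.14, 3.14, 3.14].

## Interface

Orientations are given as [roll, pitch, yaw] about the fixed x, y, z axes, in that order (R = Rz(yaw) Ry(pitch) Rx(roll)).
In Python, from rig import r, imaging gives the robot as it stands. The module is installed in compiled form; this text tells all that it offers.
- The arm moves only by the tool arm_command, never from a script. Its argument "deltas" is a list of rows, each an object of numbers: "hand": the finger opening in mm, from 0 to 85.4; "tx", "ty", "tz": the shift along the tool's x, y, z in mm; "wx", "wy", "wz": the turn, a rotation vector about the tool's x, y, z in rad. A call has 1 to 8 rows; each row shifts and turns the commanded pose from where the row before left it, along the tool's axes as they then stand; what a row does not reach is not made up. A row lasts 1/8 s, in which the tool goes at most 62.5 mm and 10.7 degrees, less where a joint would pass 70% of its speed; a pose out of reach is approached as far as the arm can. A call with a gripper value outside its range is refused whole. The fingers move at their own pace and stop on an object; "squeeze" is the grip in N (left out, the last holds). Time passes only in rows, so rows that do not move let the fingers close. It gives the time, the measured TCP pose, the force, the opening and the grip force at its end, in the units of the state.
- r.sense(): the state, without advancing time (a new reading comes with each control period).
- imaging.grab_frame(name): name is "scene" or "top"; returns a dict with "image" (384x512x3 uint8, red, green, blue), "mtx" (3x3 intrinsics, pixels), "world_to_cam" (4x4, takes a point from world to camera coordinates). Camera axes: x right, y up, looking along -z (the intrinsics and any distortion apply to the point x, -y, -z); pixel columns grow to the right and rows downward; lengths in mm; the calibration is good to about 2 mm. A picture is of the moment at which its call begins. There is no depth.
- r.sign_off(): hands the job in; it is judged then, once.
The state is a dict: "clock": time; "qpos": joint angles; "qvel": joint speeds; "joint_efforts": joint torques, N m; "eef_pos": TCP position; "tcp_rot": TCP orientation; "contact_force": force on the tool from outside, world axes, zero at the start; "wrist_torque": the same for the moment, N m; "opening": opening from 0.0 (shut) to 1.0 (fully open); "grasp_force": force on a finger pad.
Only numpy, scipy, OpenCV 4.12 (cv2) and the standard library are available. Lean on these libraries where they do the work, as an engineer would, in place of code of your own. Each camera call takes 0.05 s, during which the arm holds its last target. There are 200 camera calls.

## Working session

There is one attempt and no reset: what is moved stays moved. The work goes in short steps, Python scripts to look and compute and a tool call to move; the robot and the scene stay as the last step left them, time stands still between calls to the robot, and variables do not carry over. Pictures are saved under pics/ and viewed, at most 10 in all, crops included, and the job is handed in when it is done.

Besides the shell and the picture viewer there is one more tool, called after "Emit:" as a command line: name --argument value ..., lists and objects as JSON in quotes. arm_command: Moves the arm, as the interface text tells. Its arguments: {"type":"object","properties":{"deltas":{"type":"array"},"squeeze":{"type":"number"}},"required":["deltas"]}

```bash
mkdir -p pics; cat > h.py <<'E'
from rig import r, imaging
import cv2, numpy as np
def shot(n,f,crop=None,s=1):
    d=imaging.grab_frame(n); im=d["image"][:,:,::-1]
    np.savez('pics/'+f+'.npz',**d)
    save(im,f,crop,s); return d
def save(im,f,crop=None,s=1):
    if crop: x0,y0,x1,y1=crop; im=im[y0:y1,x0:x1]
    cv2.imwrite('pics/'+f+'.png',cv2.resize(np.ascontiguousarray(im),None,fx=s,fy=s,interpolation=cv2.INTER_CUBIC))
def back(d,u,v,z):
    K=d["mtx"];T=d["world_to_cam"];R=T[:3,:3];c=-R.T@T[:3,3]
    p=np.linalg.inv(K)@[u,v,1]; w=R.T@np.array([p[0],-p[1],-p[2]])
    return c+w*(z-c[2])/w[2]
def proj(d,P):
    P=np.atleast_2d(P);q=P@d["world_to_cam"][:3,:3].T+d["world_to_cam"][:3,3]
    q=np.c_[q[:,0],-q[:,1],-q[:,2]]@d["mtx"].T; return q[:,:2]/q[:,2:]
E
python3 - <<'E'
from h import *
for n in("scene","top"):
    d=shot(n,n+"0",None,1.5); T=d["world_to_cam"];print(n,-T[:3,:3].T@T[:3,3],d["mtx"].tolist(),[k for k in d])
print(r.sense())
E
```

```text
scene [1101.80364955  -43.5127995   925.13176315] [[370.0594498683735, 0.0, 252.29253495729736], [0.0, 370.0594498683735, 191.28719700124316], [0.0, 0.0, 1.0]] ['image', 'mtx', 'world_to_cam']
top [ 430.12378417  -22.41108122 1178.40698204] [[422.25701012449167, 0.0, 249.02616242570267], [0.0, 422.25701012449167, 193.6018201204736], [0.0, 0.0, 1.0]] ['image', 'mtx', 'world_to_cam']
{'clock': 0.1, 'qpos': array([-1.22740384e+00,  3.53596152e-01,  1.63405684e+00,  7.59421782e-06,
        1.15520122e+00, -2.39504700e-03]), 'qvel': array([-8.45331741e-04,  4.10183627e-04, -2.49053162e-03,  9.34756424e-05,
       -1.91973513e-04, -7.18819279e-04]), 'joint_efforts': array([-3.41533053e-06, -6.06351185e+01, -3.42816746e+01, -1.99073379e-04,
        3.80551064e-03,  4.02590047e-06]), 'eef_pos': array([ 211.69738016, -587.60138451,  230.62722293]), 'tcp_rot': array([-3.14033111e+00, -9.96537310e-06,  3.45784455e-01]), 'contact_force': array([ 0.44916968, -0.48904713, -0.15952089]), 'wrist_torque': array([ 0.02858799,  0.00726894, -0.00273323]), 'grasp_force': 0.0, 'opening': 0.998834690408199}
```

View pics/scene0.png

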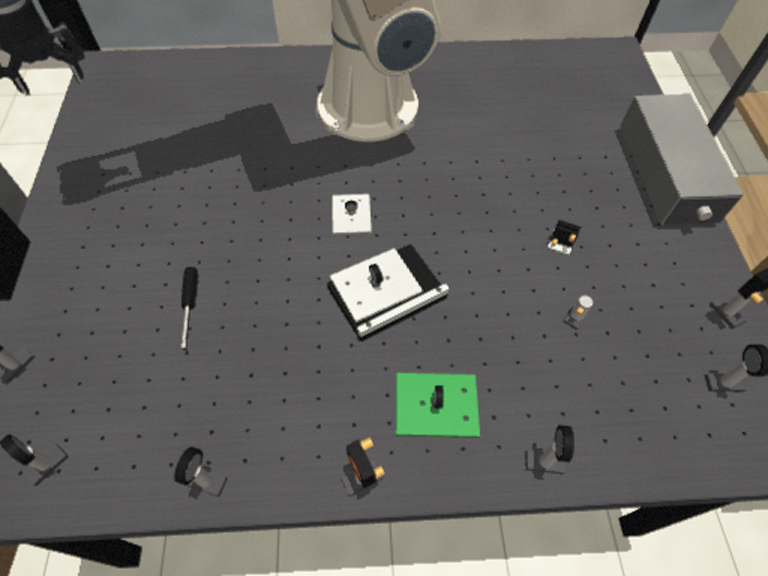

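View pics/top0.png

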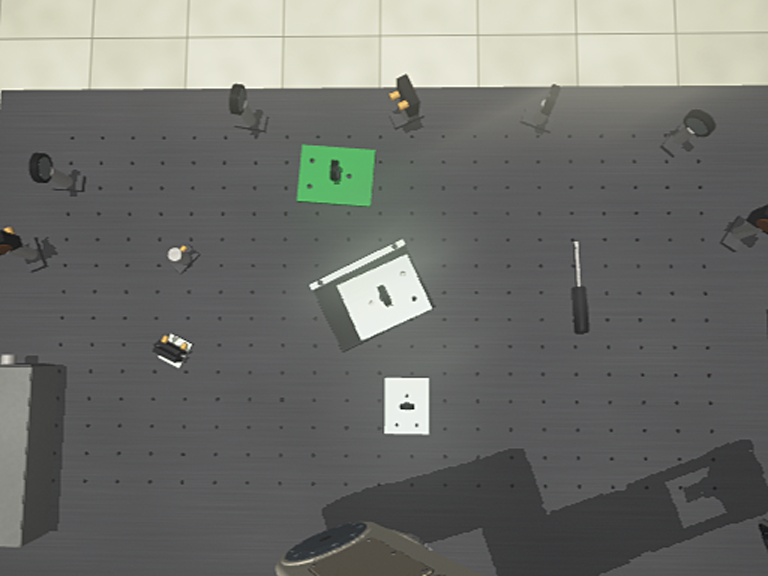

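The plate could be one of three in the top view: the green plate (337,175), the small white plate (407,406), or the larger white plate on the black riser with the fence (385,298). By the description it's the last. I'll check it in a close crop.

```bash
python3 - <<'E'
from h import *
d=np.load('pics/top0.npz');save(d['image'][:,:,::-1],'c1',(200,155,295,238),7)
E
```

```text
(no output)
```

View pics/c1.png

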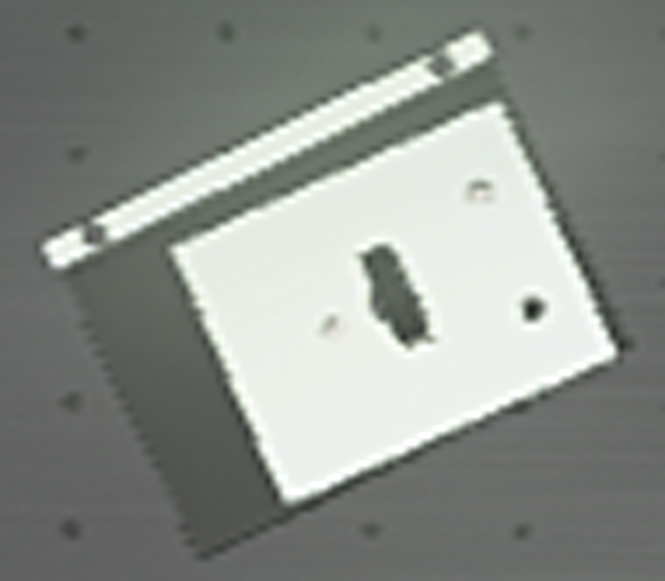

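The crop shows the larger white plate with holes and lens. Plate corners are at crop (172,247), (500,102), (620,352), (288,502); fence-top corners at (42,243), (483,30), (495,50), (58,270); the riser's near-left corner at (200,558).

```bash
cat >> h.py <<'E'
from scipy.optimize import least_squares
def fit(d,loc,pix,z,x0=(500,0,0)):
    """planar pose (x,y,yaw) of known points loc (x,y) at heights z to pixels"""
    loc=np.array(loc,float);pix=np.array(pix,float);z=np.broadcast_to(z,len(loc))
    def W(p):
        c,s=np.cos(p[2]),np.sin(p[2]);return np.c_[p[0]+c*loc[:,0]-s*loc[:,1],p[1]+s*loc[:,0]+c*loc[:,1],z]
    o=least_squares(lambda p:(proj(d,W(p))-pix).ravel(),x0)
    return o.x,np.sqrt(np.mean(o.fun**2))
def rel(p,s):
    c,n=np.cos(s[2]),np.sin(s[2]);a,b=p[:2]-s[:2];return np.array([c*a+n*b,-n*a+c*b,p[2]-s[2]])
PL=[(-70,55),(70,55),(70,-55),(-70,-55)]
FE=[(-95,68),(95,68),(95,56),(-95,56)]
def crop2px(a,x0,y0,s): return (np.array(a,float)+.5)/s-.5+[x0,y0]
E
python3 - <<'E'
from h import *
d=np.load('pics/top0.npz')
p,e=fit(d,PL,crop2px([(172,247),(500,102),(620,352),(288,502)],200,155,7),34,(500,0,-1.2))
s,e2=fit(d,FE+[(-95,-68)],crop2px([(42,243),(483,30),(495,50),(58,270),(200,558)],200,155,7),[40]*4+[20],(500,0,-1.2))
print('plate',p,e,'seat',s,e2,'rel',rel(p,s))
for n,(u,v) in dict(driver=(580,310),ph=(180,255),mm=(173,350),small=(407,406)).items(): print(n,back(d,u/1.5,v/1.5,10))
E
```

```text
plate [537.80092149  -9.34907723  -1.14031828] 0.2472836038124247 seat [541.03483962  11.79702241  -1.10698798] 0.26236860614770696 rel [ 17.46540917 -12.35213501  -0.03333029]
driver [ 515.6339898  -368.43665123   10.        ]
ph [616.6798767  375.06730368  10.        ]
mm [438.63646441 381.52191635  10.        ]
small [339.56589526 -51.71938338  10.        ]
```

Emit:
arm_command --deltas '[{"hand": 30, "wz": -0.118}, {"tx": 33, "ty": -26.5}, {"tx": 33, "ty": -26.5}, {"tx": 33, "ty": -26.5}, {"tx": 33, "ty": -26.5}, {"tx": 33, "ty": -26.5}, {"tx": 33, "ty": -26.5}, {"tx": 33, "ty": -26.5}]'

```text
schema error: expected keys hand, tx, ty, tz, wx, wy, wz
```

Emit:
arm_command --deltas '[{"tx": 33, "ty": -26.5}, {"tx": 33, "ty": -26.5}, {"tx": 33, "ty": -26.5}, {"tx": 33, "ty": -26.5}, {"tx": 33, "ty": -26.5}, {"tx": 33, "ty": -26.5}, {"tx": 33, "ty": -26.5}, {"tz": 0}]'

```text
schema error: expected keys hand, tx, ty, tz, wx, wy, wz
```

All keys are required.

Emit:
arm_command --deltas '[{"hand": 30, "tx": 0, "ty": 0, "tz": 0, "wx": 0, "wy": 0, "wz": -0.118}, {"hand": 30, "tx": 33, "ty": -26.5, "tz": 0, "wx": 0, "wy": 0, "wz": 0}, {"hand": 30, "tx": 33, "ty": -26.5, "tz": 0, "wx": 0, "wy": 0, "wz": 0}, {"hand": 30, "tx": 33, "ty": -26.5, "tz": 0, "wx": 0, "wy": 0, "wz": 0}, {"hand": 30, "tx": 33, "ty": -26.5, "tz": 0, "wx": 0, "wy": 0, "wz": 0}, {"hand": 30, "tx": 33, "ty": -26.5, "tz": 0, "wx": 0, "wy": 0, "wz": 0}, {"hand": 30, "tx": 33, "ty": -26.5, "tz": 0, "wx": 0, "wy": 0, "wz": 0}, {"hand": 30, "tx": 33, "ty": -26.5, "tz": 0, "wx": 0, "wy": 0, "wz": 0}]'

```text
clock: 1.1
eef_pos: [335.7, -317.4, 231.1]
tcp_rot: [-3.141, 0.0, 0.464]
contact_force: [0.6, 0.1, 0.1]
opening: 0.353
grasp_force: 0.0
```

Emit:
arm_command --deltas '[{"hand": 30, "tx": 33, "ty": -26.5, "tz": 0, "wx": 0, "wy": 0, "wz": 0}, {"hand": 30, "tx": 33, "ty": -26.5, "tz": 0, "wx": 0, "wy": 0, "wz": 0}, {"hand": 30, "tx": 33, "ty": -26.5, "tz": 0, "wx": 0, "wy": 0, "wz": 0}, {"hand": 30, "tx": 33, "ty": -26.5, "tz": 0, "wx": 0, "wy": 0, "wz": 0}, {"hand": 30, "tx": 33, "ty": -26.5, "tz": 0, "wx": 0, "wy": 0, "wz": 0}, {"hand": 30, "tx": 33, "ty": -26.5, "tz": 0, "wx": 0, "wy": 0, "wz": 0}, {"hand": 30, "tx": 33, "ty": -26.5, "tz": 0, "wx": 0, "wy": 0, "wz": 0}, {"hand": 30, "tx": 0, "ty": 0, "tz": 0, "wx": 0, "wy": 0, "wz": 0}]'

```text
clock: 2.1
eef_pos: [459.8, -47.5, 231.1]
tcp_rot: [-3.141, -0.0, 0.467]
contact_force: [0.1, -0.4, -0.1]
opening: 0.35
grasp_force: 0.0
```

Emit:
arm_command --deltas '[{"hand": 30, "tx": 0, "ty": 0, "tz": 40, "wx": 0, "wy": 0, "wz": 0}, {"hand": 30, "tx": 0, "ty": 0, "tz": 40, "wx": 0, "wy": 0, "wz": 0}, {"hand": 30, "tx": 0, "ty": 0, "tz": 40, "wx": 0, "wy": 0, "wz": 0}, {"hand": 30, "tx": 0, "ty": 0, "tz": 40, "wx": 0, "wy": 0, "wz": 0}, {"hand": 30, "tx": 0, "ty": 0, "tz": 30, "wx": 0, "wy": 0, "wz": 0}, {"hand": 30, "tx": 0, "ty": 0, "tz": 17, "wx": 0, "wy": 0, "wz": 0}, {"hand": 30, "tx": 0, "ty": 0, "tz": 0, "wx": 0, "wy": 0, "wz": 0}]'

```text
clock: 2.98
eef_pos: [457.6, -50.1, 23.2]
tcp_rot: [-3.14, 0.003, 0.463]
contact_force: [0.1, -0.8, -0.7]
opening: 0.354
grasp_force: 0.0
```

```bash
python3 - <<'E'
from h import *
S=(541,11.8,-1.107);p=r.sense();print(p['eef_pos'],p['contact_force'],rel(np.array([*p['eef_pos'][:2],0]),S))
a=shot('scene','s1',(190,130,330,245),4)['image']
shot('top','t1')
b=np.load('pics/top0.npz')
E
```

```text
[457.58165831 -50.08900338  23.21527705] [ 0.08599989 -0.84308069 -0.66151686] [  18.0341785  -102.29191989    1.107     ]
```

View pics/s1.png

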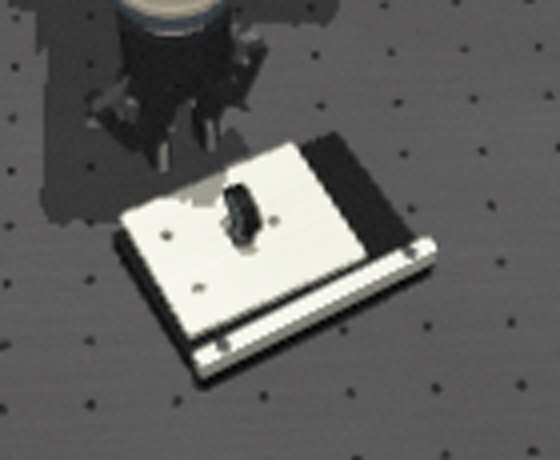

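The gripper stands behind the plate's near edge, with fingertips at crop (163,160) and (210,140), clear of plate and lens. I'll push towards the fence.

Emit:
arm_command --deltas '[{"hand": 30, "tx": 5, "ty": 0, "tz": 0, "wx": 0, "wy": 0, "wz": 0}, {"hand": 30, "tx": 5, "ty": 0, "tz": 0, "wx": 0, "wy": 0, "wz": 0}, {"hand": 30, "tx": 4, "ty": 0, "tz": 0, "wx": 0, "wy": 0, "wz": 0}, {"hand": 30, "tx": 3, "ty": 0, "tz": 0, "wx": 0, "wy": 0, "wz": 0}, {"hand": 30, "tx": 3, "ty": 0, "tz": 0, "wx": 0, "wy": 0, "wz": 0}, {"hand": 30, "tx": 3, "ty": 0, "tz": 0, "wx": 0, "wy": 0, "wz": 0}, {"hand": 30, "tx": 3, "ty": 0, "tz": 0, "wx": 0, "wy": 0, "wz": 0}, {"hand": 30, "tx": 1, "ty": 0, "tz": 0, "wx": 0, "wy": 0, "wz": 0}]'

```text
clock: 4.08
eef_pos: [483.1, -37.4, 24.2]
tcp_rot: [-3.141, 0.0, 0.464]
contact_force: [-1.1, -2.2, 0.5]
opening: 0.349
grasp_force: 1.1
```

Emit:
arm_command --deltas '[{"hand": 30, "tx": 1, "ty": 0, "tz": 0, "wx": 0, "wy": 0, "wz": 0}, {"hand": 30, "tx": 1, "ty": 0, "tz": 0, "wx": 0, "wy": 0, "wz": 0}, {"hand": 30, "tx": 1, "ty": 0, "tz": 0, "wx": 0, "wy": 0, "wz": 0}, {"hand": 30, "tx": 1, "ty": 0, "tz": 0, "wx": 0, "wy": 0, "wz": 0}]'

```text
clock: 4.58
eef_pos: [486.8, -35.6, 24.3]
tcp_rot: [-3.142, 0.0, 0.464]
contact_force: [-1.9, -1.9, 0.6]
opening: 0.353
grasp_force: 1.0
```

Emit:
arm_command --deltas '[{"hand": 30, "tx": 1, "ty": 0, "tz": 0, "wx": 0, "wy": 0, "wz": 0}, {"hand": 30, "tx": 1, "ty": 0, "tz": 0, "wx": 0, "wy": 0, "wz": 0}, {"hand": 30, "tx": 1, "ty": 0, "tz": 0, "wx": 0, "wy": 0, "wz": 0}, {"hand": 30, "tx": 1, "ty": 0, "tz": 0, "wx": 0, "wy": 0, "wz": 0}]'

```text
clock: 5.08
eef_pos: [490.4, -33.8, 24.3]
tcp_rot: [-3.142, 0.0, 0.464]
contact_force: [-1.9, -1.5, 0.4]
opening: 0.351
grasp_force: 1.2
```

```bash
python3 - <<'E'
from h import *
print(r.sense()['contact_force'])
shot('top','t2',(200,155,295,238),7)
E
```

```text
[-1.87491898 -1.53353784  0.38977202]
```

View pics/t2.png

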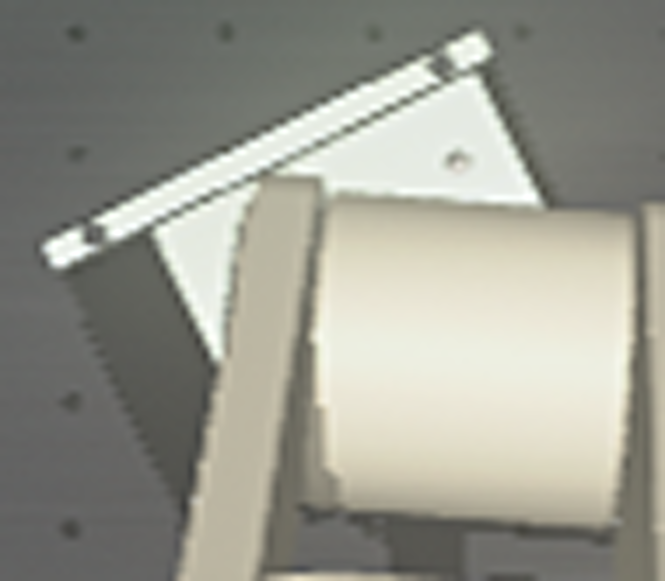

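The plate's fence-side corners are now at about (152,232) and (475,75). It's square, with a small gap left to the fence. I'll keep going until the force rises.

Emit:
arm_command --deltas '[{"hand": 30, "tx": 1, "ty": 0, "tz": 0, "wx": 0, "wy": 0, "wz": 0}, {"hand": 30, "tx": 0.5, "ty": 0, "tz": 0, "wx": 0, "wy": 0, "wz": 0}]'

```text
clock: 5.38
eef_pos: [491.5, -33.2, 24.2]
tcp_rot: [-3.141, 0.001, 0.464]
contact_force: [-4.0, -2.0, 1.6]
opening: 0.349
grasp_force: 2.1
```

```bash
python3 - <<'E'
from h import *
d=np.load('pics/t2.npz')
p,e=fit(d,PL[:2],crop2px([(152,232),(475,75)],200,155,7),34,(540,0,-1.1))
s,_=fit(d,FE,crop2px([(42,243),(483,30),(495,50),(58,270)],200,155,7),40,(540,0,-1.1))
print(rel(p,s),e,s)
E
```

```text
[ 1.41783594e+01 -1.63142165e+00 -6.24116060e-03] 0.06749020791874671 [541.08410494  11.68788837  -1.10604482]
```

Emit:
arm_command --deltas '[{"hand": 30, "tx": 0.7, "ty": 0, "tz": 0, "wx": 0, "wy": 0, "wz": 0}, {"hand": 30, "tx": 0.7, "ty": 0, "tz": 0, "wx": 0, "wy": 0, "wz": 0}, {"hand": 30, "tx": 0, "ty": 0, "tz": 0, "wx": 0, "wy": 0, "wz": 0}]'

```text
clock: 5.75
eef_pos: [491.5, -33.0, 24.1]
tcp_rot: [-3.141, 0.003, 0.464]
contact_force: [-6.0, -5.9, 3.7]
opening: 0.35
grasp_force: 4.3
```

Emit:
arm_command --deltas '[{"hand": 30, "tx": -10, "ty": 0, "tz": 0, "wx": 0, "wy": 0, "wz": 0}, {"hand": 30, "tx": -30, "ty": 0, "tz": 0, "wx": 0, "wy": 0, "wz": 0}, {"hand": 30, "tx": 0, "ty": 0, "tz": -40, "wx": 0, "wy": 0, "wz": 0}, {"hand": 30, "tx": 0, "ty": 0, "tz": -45, "wx": 0, "wy": 0, "wz": 0}, {"hand": 30, "tx": 0, "ty": 0, "tz": -45, "wx": 0, "wy": 0, "wz": 0}, {"hand": 30, "tx": 0, "ty": 35, "tz": 0, "wx": 0, "wy": 0, "wz": 0}, {"hand": 30, "tx": 0, "ty": 35, "tz": 0, "wx": 0, "wy": 0, "wz": 0}, {"hand": 30, "tx": 0, "ty": 35, "tz": 0, "wx": 0, "wy": 0, "wz": 0}]'

```text
clock: 6.75
eef_pos: [505.0, -145.4, 154.8]
tcp_rot: [3.14, -0.002, 0.464]
contact_force: [0.9, 0.3, -0.2]
opening: 0.354
grasp_force: 0.0
```

Emit:
arm_command --deltas '[{"hand": 30, "tx": 35, "ty": 0, "tz": 0, "wx": 0, "wy": 0, "wz": 0}, {"hand": 30, "tx": 35, "ty": 0, "tz": 0, "wx": 0, "wy": 0, "wz": 0}, {"hand": 30, "tx": 35, "ty": 0, "tz": 0, "wx": 0, "wy": 0, "wz": 0}, {"hand": 30, "tx": 0, "ty": 0, "tz": 0, "wx": 0, "wy": 0, "wz": -0.1745}, {"hand": 30, "tx": 0, "ty": 0, "tz": 0, "wx": 0, "wy": 0, "wz": -0.1745}, {"hand": 30, "tx": 0, "ty": 0, "tz": 0, "wx": 0, "wy": 0, "wz": -0.1745}, {"hand": 30, "tx": 0, "ty": 0, "tz": 0, "wx": 0, "wy": 0, "wz": -0.1745}, {"hand": 30, "tx": 0, "ty": 0, "tz": 0, "wx": 0, "wy": 0, "wz": -0.1745}]'

```text
clock: 7.75
eef_pos: [598.3, -97.4, 154.3]
tcp_rot: [3.14, -0.0, 1.342]
contact_force: [-0.0, 0.1, -0.2]
opening: 0.351
grasp_force: 0.0
```

Emit:
arm_command --deltas '[{"hand": 30, "tx": 0, "ty": 0, "tz": 0, "wx": 0, "wy": 0, "wz": -0.1745}, {"hand": 30, "tx": 0, "ty": 0, "tz": 0, "wx": 0, "wy": 0, "wz": -0.1745}, {"hand": 30, "tx": 0, "ty": 0, "tz": 0, "wx": 0, "wy": 0, "wz": -0.1745}, {"hand": 30, "tx": 0, "ty": 0, "tz": 0, "wx": 0, "wy": 0, "wz": -0.1745}, {"hand": 30, "tx": 0, "ty": 0, "tz": 0, "wx": 0, "wy": 0, "wz": 0}]'

```text
clock: 8.38
eef_pos: [598.2, -97.5, 154.3]
tcp_rot: [3.141, 0.0, 2.033]
contact_force: [0.2, 0.2, 0.4]
opening: 0.346
grasp_force: 0.0
```

```bash
python3 - <<'E'
from h import *
S=(541,11.8,-1.107);p=r.sense();print(p['eef_pos'],p['tcp_rot'],rel(np.array([*p['eef_pos'][:2],0]),S),p['qpos'])
shot('scene','s3',(190,130,330,245),4);shot('top','t3')
E
```

```text
[598.24015632 -97.46389603 154.34446205] [3.14072204e+00 3.48086467e-04 2.03306135e+00] [123.32752129   2.31451145   1.107     ] [-1.64102646e-01  4.04946506e-01  1.74398564e+00  2.72826097e-04
  9.91751142e-01 -6.26517017e-01]
```

View pics/s3.png

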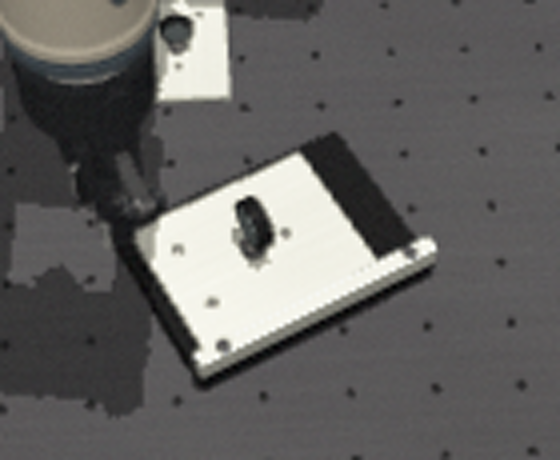

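The plate lies square against the fence, and the gripper is hovering off its +x edge. Now I'll descend and push along -x.

Emit:
arm_command --deltas '[{"hand": 30, "tx": 0, "ty": -2, "tz": 40, "wx": 0, "wy": 0, "wz": 0}, {"hand": 30, "tx": 0, "ty": 0, "tz": 40, "wx": 0, "wy": 0, "wz": 0}, {"hand": 30, "tx": 0, "ty": 0, "tz": 35, "wx": 0, "wy": 0, "wz": 0}, {"hand": 30, "tx": 0, "ty": 0, "tz": 15.5, "wx": 0, "wy": 0, "wz": 0}, {"hand": 30, "tx": 5, "ty": 0, "tz": 0, "wx": 0, "wy": 0, "wz": 0}, {"hand": 30, "tx": 5, "ty": 0, "tz": 0, "wx": 0, "wy": 0, "wz": 0}, {"hand": 30, "tx": 5, "ty": 0, "tz": 0, "wx": 0, "wy": 0, "wz": 0}, {"hand": 30, "tx": 0, "ty": 0, "tz": 0, "wx": 0, "wy": 0, "wz": 0}]'

```text
clock: 9.48
eef_pos: [589.9, -84.5, 24.7]
tcp_rot: [3.141, 0.001, 2.035]
contact_force: [-1.2, 0.0, 0.7]
opening: 0.353
grasp_force: 0.0
```

Emit:
arm_command --deltas '[{"hand": 30, "tx": 3, "ty": 0, "tz": 0, "wx": 0, "wy": 0, "wz": 0}, {"hand": 30, "tx": 3, "ty": 0, "tz": 0, "wx": 0, "wy": 0, "wz": 0}, {"hand": 30, "tx": 3, "ty": 0, "tz": 0, "wx": 0, "wy": 0, "wz": 0}, {"hand": 30, "tx": 2, "ty": 0, "tz": 0, "wx": 0, "wy": 0, "wz": 0}]'

```text
clock: 9.98
eef_pos: [584.5, -74.8, 23.7]
tcp_rot: [-3.141, -0.0, 2.034]
contact_force: [1.0, -0.1, -0.5]
opening: 0.349
grasp_force: 0.0
```

Emit:
arm_command --deltas '[{"hand": 30, "tx": 1, "ty": 0, "tz": 0, "wx": 0, "wy": 0, "wz": 0}, {"hand": 30, "tx": 1, "ty": 0, "tz": 0, "wx": 0, "wy": 0, "wz": 0}, {"hand": 30, "tx": 1, "ty": 0, "tz": 0, "wx": 0, "wy": 0, "wz": 0}, {"hand": 30, "tx": 1, "ty": 0, "tz": 0, "wx": 0, "wy": 0, "wz": 0}, {"hand": 30, "tx": 1, "ty": 0, "tz": 0, "wx": 0, "wy": 0, "wz": 0}, {"hand": 30, "tx": 1, "ty": 0, "tz": 0, "wx": 0, "wy": 0, "wz": 0}]'

```text
clock: 10.72
eef_pos: [581.9, -69.6, 23.8]
tcp_rot: [-3.142, -0.0, 2.034]
contact_force: [0.7, -1.5, -1.0]
opening: 0.355
grasp_force: 1.0
```

Emit:
arm_command --deltas '[{"hand": 30, "tx": 1, "ty": 0, "tz": 0, "wx": 0, "wy": 0, "wz": 0}, {"hand": 30, "tx": 1, "ty": 0, "tz": 0, "wx": 0, "wy": 0, "wz": 0}, {"hand": 30, "tx": 1, "ty": 0, "tz": 0, "wx": 0, "wy": 0, "wz": 0}]'

```text
clock: 11.1
eef_pos: [580.6, -66.9, 23.8]
tcp_rot: [3.142, 0.0, 2.034]
contact_force: [-0.1, -2.5, 0.3]
opening: 0.344
grasp_force: 1.0
```

Emit:
arm_command --deltas '[{"hand": 30, "tx": 1, "ty": 0, "tz": 0, "wx": 0, "wy": 0, "wz": 0}, {"hand": 30, "tx": 1, "ty": 0, "tz": 0, "wx": 0, "wy": 0, "wz": 0}, {"hand": 30, "tx": 0.5, "ty": 0, "tz": 0, "wx": 0, "wy": 0, "wz": 0}]'

```text
clock: 11.48
eef_pos: [579.4, -64.5, 23.8]
tcp_rot: [-3.142, -0.0, 2.034]
contact_force: [-0.2, -0.3, 0.0]
opening: 0.35
grasp_force: 0.0
```

Emit:
arm_command --deltas '[{"hand": 30, "tx": 0.7, "ty": 0, "tz": 0, "wx": 0, "wy": 0, "wz": 0}, {"hand": 30, "tx": 0.7, "ty": 0, "tz": 0, "wx": 0, "wy": 0, "wz": 0}]'

```text
clock: 11.72
eef_pos: [578.9, -63.4, 23.8]
tcp_rot: [3.142, -0.0, 2.034]
contact_force: [0.0, 0.5, -0.3]
opening: 0.353
grasp_force: 0.0
```

The force vanished, so it has likely dropped over the pins. I'll look.

```bash
python3 - <<'E'
from h import *
a=shot('scene','s4')['image'][:,:,::-1];b=shot('top','t4')['image'][:,:,::-1]
o=np.load('pics/t3.npz')['image'][:,:,::-1]
f=lambda i,x,y,w,h:cv2.resize(np.ascontiguousarray(i[y:y+h,x:x+w]),(400,300),interpolation=cv2.INTER_CUBIC)
cv2.imwrite('pics/m4.png',np.vstack([np.hstack([f(a,205,150,100,75),f(b,200,155,100,75)]),np.hstack([f(np.load('pics/s3.npz')['image'][:,:,::-1],205,150,100,75),f(o,200,155,100,75)])]))
E
```

```text
(no output)
```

View pics/m4.png

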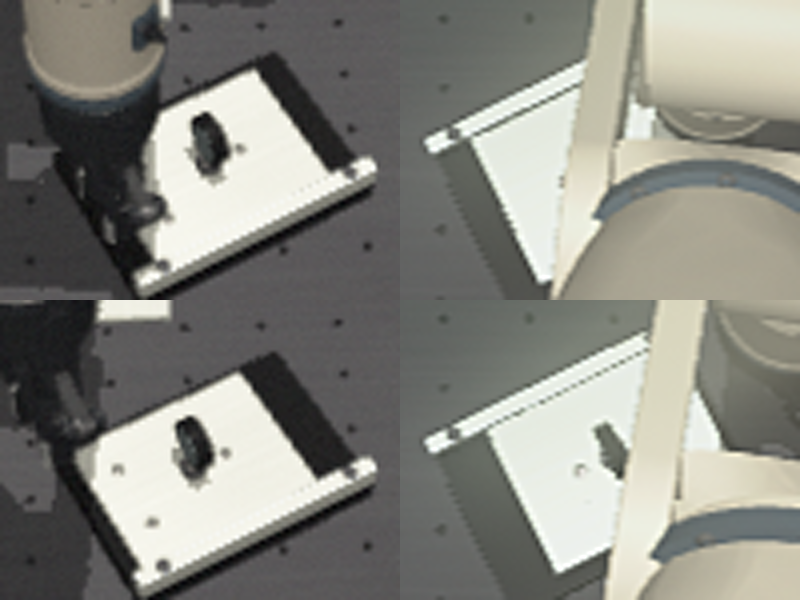

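The plate has moved ~11 mm along the fence, and a thin gap to the fence has appeared at about (520,110), as expected when seated. I'll confirm with a gentle push against the pins.

Emit:
arm_command --deltas '[{"hand": 30, "tx": 0.7, "ty": 0, "tz": 0, "wx": 0, "wy": 0, "wz": 0}, {"hand": 30, "tx": 0.7, "ty": 0, "tz": 0, "wx": 0, "wy": 0, "wz": 0}]'

```text
clock: 12.08
eef_pos: [578.5, -62.4, 23.9]
tcp_rot: [3.141, 0.0, 2.034]
contact_force: [0.8, -1.5, -0.7]
opening: 0.353
grasp_force: 0.8
```

Emit:
arm_command --deltas '[{"hand": 30, "tx": 0.6, "ty": 0, "tz": 0, "wx": 0, "wy": 0, "wz": 0}, {"hand": 30, "tx": 0.6, "ty": 0, "tz": 0, "wx": 0, "wy": 0, "wz": 0}]'

```text
clock: 12.32
eef_pos: [578.4, -61.9, 23.9]
tcp_rot: [3.141, 0.002, 2.035]
contact_force: [3.0, -6.5, -1.9]
opening: 0.349
grasp_force: 3.8
```

The pins block it at 7 N. Withdraw, raise, and check the height.

Emit:
arm_command --deltas '[{"hand": 30, "tx": -10, "ty": 0, "tz": 0, "wx": 0, "wy": 0, "wz": 0}, {"hand": 30, "tx": -30, "ty": 0, "tz": 0, "wx": 0, "wy": 0, "wz": 0}, {"hand": 30, "tx": -40, "ty": 0, "tz": 0, "wx": 0, "wy": 0, "wz": 0}, {"hand": 30, "tx": -40, "ty": 0, "tz": -40, "wx": 0, "wy": 0, "wz": 0}, {"hand": 30, "tx": -40, "ty": 0, "tz": -40, "wx": 0, "wy": 0, "wz": 0}, {"hand": 30, "tx": 0, "ty": -40, "tz": -40, "wx": 0, "wy": 0, "wz": 0}, {"hand": 30, "tx": 0, "ty": -40, "tz": -30, "wx": 0, "wy": 0, "wz": 0}, {"hand": 30, "tx": 0, "ty": 0, "tz": 0, "wx": 0, "wy": 0, "wz": 0}]'

```text
clock: 13.32
eef_pos: [576.9, -241.9, 176.4]
tcp_rot: [3.14, 0.002, 2.032]
contact_force: [0.7, -0.0, -0.3]
opening: 0.349
grasp_force: 0.0
```

```bash
python3 - <<'E'
from h import *
a=shot('scene','s5')['image'][:,:,::-1];b=shot('top','t5')['image'][:,:,::-1]
f=lambda i,x,y:cv2.resize(np.ascontiguousarray(i[y:y+85,x:x+100]),(400*2//2*1,340),interpolation=cv2.INTER_CUBIC)
cv2.imwrite('pics/m5.png',cv2.resize(np.hstack([f(a,205,150),f(b,200,155)]),(800,340)))
E
```

```text
(no output)
```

View pics/m5.png

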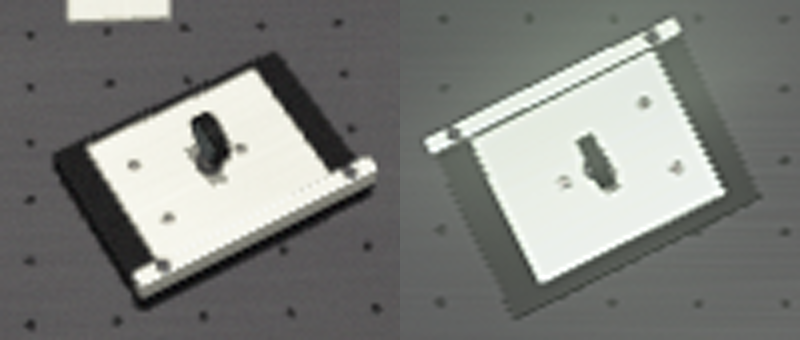

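The plate sits square with the riser showing on both sides. Top-view plate corners in the crop are (70,137), (255,52), (325,192), (141,283); in the scene view (87,148), (258,67). Check by fit.

```bash
python3 - <<'E'
from h import *
t=np.load('pics/t5.npz');s=np.load('pics/s5.npz')
S,_=fit(t,FE,crop2px([(26,144),(275,15),(282,29),(35,154)],200,155,4),40,(541,12,-1.1))
P=crop2px([(70,137),(255,52),(325,192),(141,283)],200,155,4)
for z in (28,34):
    p,e=fit(t,PL,P,z,(541,12,-1.1));print(z,rel(p,S),rel(p,(541.05,11.75,-1.1065)),e)
    # predicted scene corners (-70,-55),(70,-55)... in crop px
    c,n=np.cos(p[2]),np.sin(p[2]);W=[(p[0]+c*a-n*b,p[1]+n*a+c*b,z) for a,b in PL]
    print(((proj(s,W)-[205,150]+.5)*4-.5).round())
# reference: riser corners in scene
p=S;c,n=np.cos(p[2]),np.sin(p[2])
print(((proj(s,[(p[0]+c*a-n*b,p[1]+n*a+c*b,20) for a,b in [(-95,-68),(95,-68)]])-[205,150]+.5)*4-.5).round())
E
```

```text
28 [ 1.16409345  0.90786109 -0.02556743] [ 2.31889392  0.1079892  -0.00976277] 0.27504622469774087
[[330. 177.]
 [157. 261.]
 [ 84. 143.]
 [251.  67.]]
34 [ 1.04507997  0.32008314 -0.02556479] [ 2.20918455 -0.48159623 -0.00976013] 0.31190080274327064
[[330. 172.]
 [157. 256.]
 [ 83. 138.]
 [251.  61.]]
[[267.  45.]
 [ 45. 152.]]
```

Height matches 28 mm for the plate's top (34 mm does not fit), x≈2, y≈0, square. Seated, so I'll hand in.

```bash
python3 -c "
from rig import r
print(r.sign_off())"
```

```text
the job is handed in; nothing more can be done
None
```

I slid the plate along the fence until it dropped over the three pins and handed the job in at about 13 s. The pins stopped a 7 N push, and the last pictures put it flat and square, about 2 mm from the seat along the fence and 0 mm across; the hand-in returned no verdict.

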